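# Push a parts box down a freshly glued feed lane

## Task

Push the blue compartment box with the clear lid along the feed lane, between the two yellow guide rails, until its leading end is up against the rubber buffers of the end stop, then take the gripper away. The rails have only just been glued down, so neither the box nor the gripper may touch either of them. Only push the box: keep it flat on the deck, do not lift it, and leave the loose motor parts beside the lane where they are.

Things in the scene. Friction and masses are not known exactly. Their poses are not given: they have to be found in the camera images.
- lane: Feed lane fixed to the bench: grey metal deck plate 460 x 170 mm, top at z = 6 mm. Origin on the bench (underside of the deck) on the centre line; +x is the direction of travel (roughly to the robot's right, yaw -90 deg +-20 deg), z up. The deck runs from x = -235 to +225 mm; it is open up to x = +30 mm, and the rails stand from x = +30 to +205 mm.
- rail_near: Yellow guide rail on the robot's side of the lane (lane -y): 175 x 12 mm, 14 mm high, its top 20 mm above the bench. Same origin and axes as the lane; its inner face is at lane y = -63 mm. Touching it (more than 0.1 N) fails.
- rail_far: Yellow guide rail on the far side (lane +y), same size, inner face at lane y = +63 mm. Same origin and axes as the lane. The clear width between the rails is 126 mm. Touching it (more than 0.1 N) fails.
- lane_mouth (a point): Point on the deck top on the centre line where the rails begin (lane x = +30 mm); axes as the lane.
- lane_stop (a point): Point on the deck top on the centre line, in the plane of the faces of the two rubber buffers of the fixed dark end stop (lane x = +200 mm); axes as the lane. The end stop is 100 mm wide, its top 34 mm above the bench; the buffers are 18 mm across, at lane y = +-32 mm, centred 21 mm above the bench.
- parts_box: Loose blue compartment box, clear lid fixed shut, 0.35 to 0.7 kg. Walls 100 mm wide (box x -49 to +51 mm), 170 mm long (box y -85 to +85 mm), 36 mm high. End walls upright and flat from 0 to 32 mm above the underside, lid edge above. A lid tab stands 6 mm out from the middle of the -x side, higher than the rails. Origin: centre of the underside. The -y end leads, towards the stop.
- box_lead (a point): Middle of the lower edge of the box's leading end (box -y end); axes as the box. The box starts on the open deck, the long side along the lane within about 0.06 rad and its middle within about 6 mm of the centre line.
- box_rear (a point): Middle of the lower edge of the box's rear end, the end to push on (box +y end); axes as the box. It starts about 165 mm before the lane's origin and ends 30 mm after it.
- motor_can: Loose bare metal motor can, open tube 62 mm across, 60 mm high, standing on the bench beside the lane; origin at the centre of its underside. Bystander.
- solder_reel: Loose reel of solder wire, 54 mm across, 42 mm high, standing on the bench beside the lane; origin at the centre of its underside. Bystander.
- stator_ring: Loose wound stator ring with copper-coloured coils, 58 mm across, 23 mm high, on the bench beside the lane; origin at the centre of its underside. Bystander.
Things that resemble listed ones, but are neither listed nor needed, are in the scene too. What is shaped like the parts_box but red is not meant.

How it is judged:
By the outcome, as a careful person would: the job done as asked, in the order asked, and still so for the second after the job is handed in, with the robot touching nothing.
It also fails if it takes over 56 s, if anything falls off the work surface, if the arm or the gripper's body presses on something with over 40 N, if the wrist force passes 120 N, or if a joint passes its speed limit or range.

## Robot

A 7-joint arm with a two-finger parallel gripper is mounted at the origin on the work surface; the furniture and walls round the work are solid. World frame = base frame: x ahead of the robot, y to its left, z up, the work surface at z = 0. Lengths are in m, angles in rad, forces in N, time in s.
With the tool pointing down it reaches from about 0.425 to 0.825 m from the base axis. Payload 3.6 kg.
Tool frame: the origin (TCP) lies on the centre line of the jaws, within the pads' length; the fingertips stand env.tips_ahead ahead of it and the grasp point (between the pads) lies 6 mm ahead of it (env.tips_ahead is the distance from the TCP to the fingertips, in m); y points along the fingers, x is the direction in which the jaws open and shut, and the axes are right-handed (so a half turn about y gives the same grasp; the last joint's range is limited). The gripper opens to 93 mm and grips with 3 to 60 N. Pads are 15 mm wide; open, the fingers measure 128 mm over their backs; the gripper's body (75 mm by 188 mm) begins 65 mm behind the grasp point.
Start: joints at [-1.171, 0.615, -0.013, 1.423, 0.008, 1.103, -0.04], TCP at [0.268, 0.592, 0.244] pointing down, gripper open.
Joint ranges: [-3.12, 3.12], [-0.3, 2.06], [-1.34, 1.32], [0.26, 2.42], [-1.36, 4.5], [0.01, 1.98], [-2.84, 2.84]. Speed limits (rad/s): [2.79, 2.79, 3.14, 3.14, 3.14, 3.14, 3.14].

## Interface

Orientations are given as [roll, pitch, yaw] about the fixed x, y, z axes, in that order (R = Rz(yaw) Ry(pitch) Rx(roll)).
In Python, from cell import telemetry, optics, sign_off, nets, env gives the robot as it stands. The module is installed in compiled form; this text tells all that it offers.
- The arm moves only by the shell command python3 -m handwheel 'ROWS' [OPENING]. ROWS is JSON, a list of rows, each an object of numbers: "dx", "dy", "dz": the shift along the world's x, y, z in m; "wx", "wy", "wz": the turn, a rotation vector about the world's x, y, z in rad. A call has 1 to 12 rows; each row is the pose to reach, as a shift and turn from the pose commanded when the call began; what a row does not reach only later rows make up. A row lasts 1/8 s, in which the tool goes at most 62.5 mm and 10.7 degrees, less where a joint would pass 70% of its speed; a pose out of reach is approached as far as the arm can. A call with a gripper value outside its range is refused whole. OPENING is the closure, from -1 (fully open) to 1 (shut), set as the call begins (- or left out, the last holds). The fingers move at their own pace and stop on an object; the grip force is fixed at half the most. Time passes only in rows, so rows that repeat a pose let the fingers close. It gives the time, the measured TCP pose, the force and the opening at its end, in the units of the state.
- telemetry.sense(): the state, without advancing time (a new reading comes with each control period).
- optics.grab_frame(name): name is "side" or "top"; returns (picture, depth): 420x560x3 uint8, red, green, blue; 420x560 float32, m along the optical axis (not along the pixel's ray), 0 where there is no reading.
- optics.camera_params(name): a dict with "intrinsics" (3x3 intrinsics, pixels), "dist_coeffs" ([k1, k2, p1, p2, k3] as OpenCV has them; the pictures are not rectified), "extrinsics" (4x4, takes a point from world to camera coordinates). Camera axes: x right, y up, looking along -z (the intrinsics and any distortion apply to the point x, -y, -z); pixel columns grow to the right and rows downward; lengths in m; the calibration is good to about 2 mm. A picture is of the moment at which its call begins. camera_params takes no time and is no camera call.
- sign_off(): hands the job in, once; it reports no verdict.
Trained networks look in the newest picture that a camera, given by its name, has taken for a name from the list of things; names that differ only in an ending like _2 or _b are one class to them, and where a whole thing is asked for, a point or a joint stands for the part that bears it (a point fixed in the world has none). Each returns a list of dicts, best first, with "p" (0 to 1); they miss things now and then, are a little off and sometimes report something else, mostly with a low value. They report only what shows in the picture. A call takes as long as a camera call. They do not tell look-alikes from the thing itself.
- nets.boxes_of(camera, label): "bbox" ([left, top, right, bottom] as shares, 0 to 1, of the picture: columns of its width, rows of its height, round what is visible of it).
- nets.spot_point(camera, label): "position" ([column, row] as shares, 0 to 1, of the picture: columns of its width, rows of its height: a listed point, or the origin of a listed thing).
The state is a dict: "t": time; "q": joint angles; "dq": joint speeds; "joint_efforts": joint torques, N m; "tcp_pos": TCP position; "tool_rot": TCP orientation; "force": force on the tool from outside, world axes, zero at the start; "ft_torque": the same for the moment, N m; "width": opening from 0.0 (shut) to 1.0 (fully open).
Only numpy, scipy, OpenCV 4.12 (cv2) and the standard library are available. Lean on these libraries where they do the work, as an engineer would, in place of code of your own. Each camera call takes 0.05 s, during which the arm holds its last target.

## Working session

There is one attempt and no reset: what is moved stays moved. The work goes in short steps, Python scripts to look and compute and a shell command to move; the robot and the scene stay as the last step left them, time stands still between calls to the robot, and variables do not carry over. Pictures are saved under pics/ and viewed, and the job is handed in when it is done.

```bash
mkdir -p pics; ls; python3 - <<'E'
from cell import telemetry, optics, nets, env
import cv2, numpy as np
s=telemetry.sense(); print({k:np.round(v,3) for k,v in s.items()}); print(env.tips_ahead)
for c in ("top","side"):
    p,d=optics.grab_frame(c); cv2.imwrite(f"pics/{c}0.png",p[:,:,::-1]); np.save(f"{c}0_d.npy",d)
    k=optics.camera_params(c); print(c,k)
    for l in ("parts_box","lane"): print(l,nets.boxes_of(c,l)[:3])
    for l in ("box_lead","box_rear","lane_mouth","lane_stop"): print(l,nets.spot_point(c,l)[:3])
E
```

```text
pics
{'t': np.float64(0.0), 'q': array([-1.171,  0.616, -0.013,  1.425,  0.008,  1.103, -0.04 ]), 'dq': array([-0.001,  0.001, -0.001,  0.   ,  0.   ,  0.001,  0.001]), 'joint_efforts': array([-0.0000e+00, -4.5892e+01,  2.0900e-01, -1.6575e+01, -6.1000e-02,
        2.0000e-02,  0.0000e+00]), 'tcp_pos': array([0.268, 0.591, 0.242]), 'tool_rot': array([-1.571,  0.003,  1.145]), 'force': array([-0.466, -0.533,  0.541]), 'ft_torque': array([-0.021, -0.06 , -0.004]), 'width': np.float64(1.002)}
0.025
top {'intrinsics': array([[447.69320183,   0.        , 283.20260314],
       [  0.        , 447.69320183, 209.98526255],
       [  0.        ,   0.        ,   1.        ]]), 'dist_coeffs': array([-0.15093333,  0.        ,  0.        ,  0.        ,  0.        ]), 'extrinsics': array([[ 0.02088898, -0.99961964, -0.01800641,  0.20645125],
       [ 0.99004142,  0.0181742 ,  0.13959833, -0.5449239 ],
       [-0.13921798, -0.02074316,  0.99004448, -1.12516865],
       [ 0.        ,  0.        ,  0.        ,  1.        ]])}
parts_box [{'bbox': [0.4493, 0.471, 0.5561, 0.5683], 'p': 0.73}, {'bbox': [0
[... 789 characters left out ...]
[-0.19494135, -0.66595448,  0.72007118,  0.21526415],
       [ 0.21247193,  0.68804975,  0.6938611 , -1.29307669],
       [ 0.        ,  0.        ,  0.        ,  1.        ]])}
parts_box [{'bbox': [0.6818, 0.6057, 0.8468, 0.7871], 'p': 0.8}, {'bbox': [0.4568, 0.4595, 0.5654, 0.6036], 'p': 0.7}]
lane [{'bbox': [0.4043, 0.3717, 0.6116, 0.6712], 'p': 0.83}]
box_lead [{'position': [0.8113, 0.7564], 'p': 0.8}, {'position': [0.4836, 0.4862], 'p': 0.67}]
box_rear [{'position': [0.7027, 0.6436], 'p': 0.81}, {'position': [0.5275, 0.5983], 'p': 0.61}]
lane_mouth [{'position': [0.4832, 0.4771], 'p': 0.83}, {'position': [0.4907, 0.5005], 'p': 0.43}]
lane_stop [{'position': [0.4512, 0.4007], 'p': 0.75}]
```

View pics/top0.png

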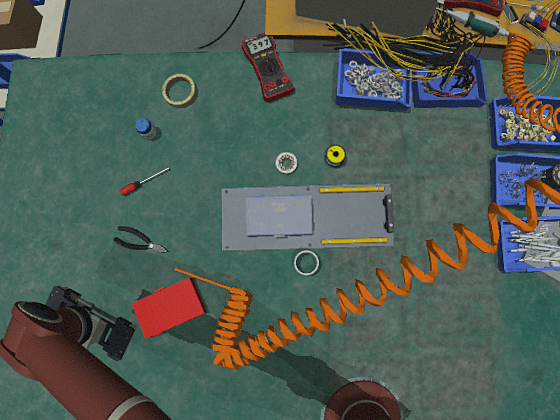

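View pics/side0.png

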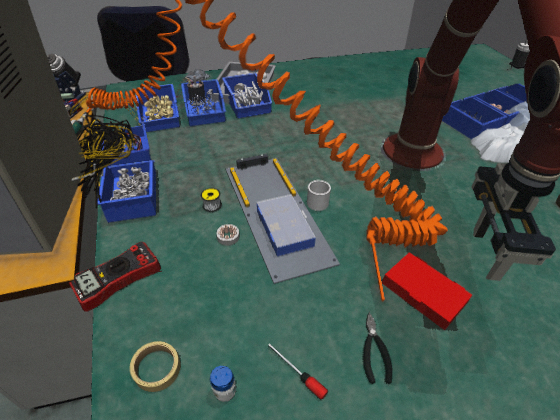

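Top view: the lane spans columns 221–395 and rows 185–249. The blue box is at (279, 216), rails at rows ~189 and ~241, and the stop at (389, 215). The red look-alike is at (168, 307). I'll measure poses next.

```bash
cat > h.py <<'E'
import numpy as np, cv2
from cell import optics
class Cam:
    def __init__(s,n):
        k=optics.camera_params(n); s.K=k["intrinsics"]; s.D=np.array(k["dist_coeffs"]); s.E=k["extrinsics"]
    def proj(s,P):
        P=np.atleast_2d(P); c=P@s.E[:3,:3].T+s.E[:3,3]; c=c*[1,-1,-1]
        return cv2.projectPoints(c,np.zeros(3),np.zeros(3),s.K,s.D)[0][:,0]
    def onz(s,uv,z):
        uv=np.atleast_2d(np.float64(uv)); n=cv2.undistortPoints(uv[:,None],s.K,s.D)[:,0]
        r=np.c_[n[:,0],-n[:,1],-np.ones(len(n))]@s.E[:3,:3]; o=-s.E[:3,:3].T@s.E[:3,3]
        return o+r*((z-o[2])/r[:,2])[:,None]
E
python3 - <<'E'
from h import *
for n in ("top","side"):
    c=Cam(n); im=cv2.imread(f"pics/{n}0.png"); 
    hsv=cv2.cvtColor(im,cv2.COLOR_BGR2HSV)
    x0,y0,x1,y1=(205,170,410,265) if n=="top" else (215,140,345,290)
    m=cv2.inRange(hsv,(20,130,90),(34,255,255)); mm=np.zeros_like(m); mm[y0:y1,x0:x1]=m[y0:y1,x0:x1]
    N,L,S,C=cv2.connectedComponentsWithStats(mm)
    for i in range(1,N):
        if S[i,4]<25: continue
        v,u=np.nonzero(L==i); w=c.onz(np.c_[u,v],0.020 )[:,:2]
        r=cv2.minAreaRect(np.float32(w*1000)); print(n,S[i],np.round(r[0],1),np.round(r[1],1),r[2])
    s=4 if n=="top" else 4
    cv2.imwrite(f"pics/{n}0c.png",cv2.resize(im[y0:y1,x0:x1],None,fx=s-0.1,fy=s-0.1,interpolation=cv2.INTER_CUBIC))
E
```

```text
top [319 187  65   6 250] [603.2  37.4] [ 11.5 172.2] 2.7609076499938965
top [321 238  59   6 244] [465.4  40.2] [ 12.  153.1] 3.0090723037719727
side [273 159  23  37 154] [467.3  37.5] [ 13.  181.1] 2.7191007137298584
side [230 168  19  39 155] [604.5  44.5] [ 12.1 179.8] 2.5973703861236572
side [215 189   4  10  31] [673.5  59.8] [39.   8.5] 79.90994262695312
```

View pics/top0c.png

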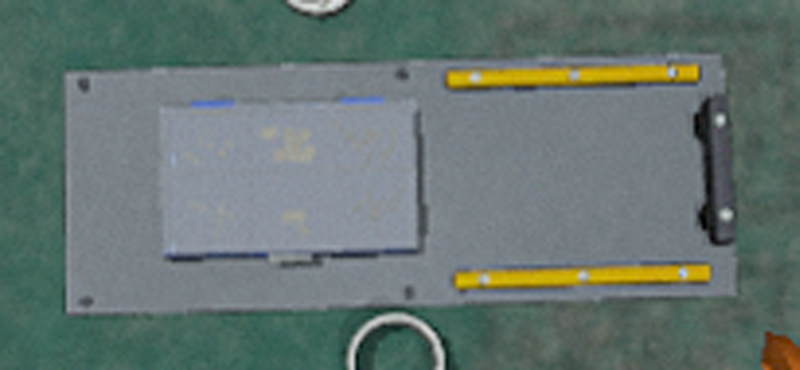

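View pics/side0c.png

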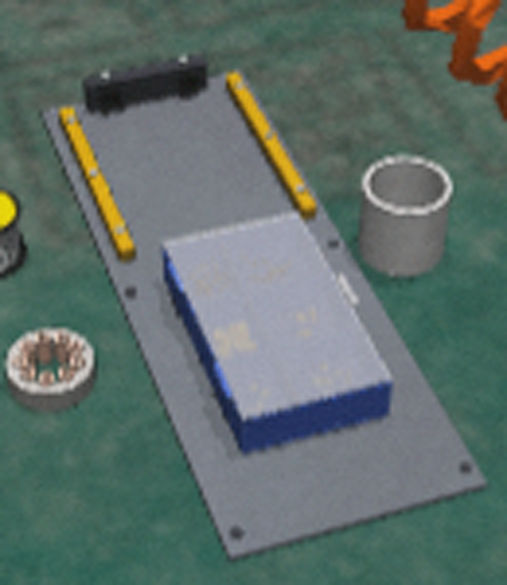

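Both crops show one blue box with a clear lid lying lengthwise on the deck before the rails: top crop (163–420, 100–255), side crop (164–392, 215–452). Its tab is on the robot's side. That fits parts_box, and the red box off the lane does not. Now I'll fit the poses.

```bash
cat > fit.py <<'E'
from h import *
from scipy.optimize import least_squares
def fit(obs,x0):
    # obs list (cam, uv, xyz local)
    def tr(p,P):
        c,s=np.cos(p[2]),np.sin(p[2]); return np.r_[p[0]+c*P[0]-s*P[1],p[1]+s*P[0]+c*P[1],P[2]]
    def r(p): return np.concatenate([(o[0].proj(tr(p,o[2]))[0]-o[1]) for o in obs])
    s=least_squares(r,x0,loss="soft_l1"); return s.x,r(s.x).reshape(-1,2)
E
python3 - <<'E'
from fit import *
T,S=Cam("top"),Cam("side")
tp=lambda x,y:np.array([(x+.5)/3.9-.5+205,(y+.5)/3.9-.5+170]); sp=lambda x,y:np.array([(x+.5)/3.9-.5+215,(y+.5)/3.9-.5+140])
L=[(T,tp(66,72),(-.235,.085,.006)),(T,tp(67,313),(-.235,-.085,.006)),(T,tp(722,56),(.225,.085,.006)),(T,tp(736,296),(.225,-.085,.006)),
(T,tp(446,72),(.03,.075,.02)),(T,tp(697,65),(.205,.075,.02)),(T,tp(699,79),(.205,.063,.02)),(T,tp(448,87),(.03,.063,.02)),
(T,tp(455,272),(.03,-.063,.02)),(T,tp(709,264),(.205,-.063,.02)),(T,tp(711,280),(.205,-.075,.02)),(T,tp(457,288),(.03,-.075,.02)),]
LS=[(S,sp(42,117),(.225,.085,.006)),(S,sp(230,557),(-.235,.085,.006)),(S,sp(486,484),(-.235,-.085,.006))]
B=[(T,tp(163,106)),(T,tp(416,100)),(T,tp(420,249)),(T,tp(166,255))]
bl=[(.05,.085,.042),(.05,-.085,.042),(-.05,-.085,.042),(-.05,.085,.042)]
B=[(a,b,c) for (a,b),c in zip(B,bl)]
BS=[(S,sp(164,243),bl[1]),(S,sp(298,215),bl[2]),(S,sp(392,384),bl[3]),(S,sp(241,417),bl[0]),(S,sp(243,452),(.051,.085,.006)),(S,sp(388,412),(-.049,.085,.006))]
for nm,l,b in (("top",L,B),("side",LS,BS),("both",L+LS,B+BS)):
    p,r=fit(l,[.53,.1,-1.57]); q,rb=fit(b,[.53,.1,0.])
    c,s=np.cos(p[2]),np.sin(p[2]); d=q[:2]-p[:2]; loc=np.array([c*d[0]+s*d[1],-s*d[0]+c*d[1]])
    print(nm,"lane",np.round(p,4),"rms",r.std().round(2),"box",np.round(q,4),"rms",rb.std().round(2),"box in lane",np.round(loc*1000,1),"yaw err",round(q[2]-p[2]-np.pi/2,4))
    print(np.round(rb,1).tolist())
for l in [(T,"motor_can"),(T,"solder_reel"),(T,"stator_ring")]: pass
E
```

```text
top lane [ 0.5294  0.1499 -1.5246] rms 0.48 box [0.5271 0.227  0.0432] rms 0.18 box in lane [-77.2   1.3] yaw err -0.0031
[[-0.0, 0.1], [0.1, -0.0], [0.3, -0.0], [-0.4, -0.0]]
side lane [ 0.5294  0.1518 -1.5242] rms 0.82 box [0.5265 0.2306 0.0376] rms 0.8 box in lane [-78.8   0.8] yaw err -0.009
[[-0.4, -0.7], [0.3, -1.2], [0.4, -1.2], [0.3, 0.2], [-0.7, 1.1], [-0.0, 1.5]]
both lane [ 0.5293  0.1502 -1.5245] rms 0.59 box [0.5266 0.2283 0.0421] rms 0.69 box in lane [-78.1   0.8] yaw err -0.0041
[[-0.5, 0.2], [-0.3, 0.2], [-0.2, 0.2], [-0.9, 0.1], [-0.8, -1.1], [-0.2, -1.8], [0.2, -2.0], [0.2, -0.5], [-0.8, 0.4], [-0.2, 0.7]]
```

```bash
python3 - <<'E'
from h import *
from cell import telemetry
for n in ("top","side"):
    c=Cam(n); d=np.load(f"{n}0_d.npy"); im=cv2.imread(f"pics/{n}0.png"); hsv=cv2.cvtColor(im,cv2.COLOR_BGR2HSV)
    m=(cv2.inRange(hsv,(5,150,90),(17,255,255))>0)&(d>0)
    v,u=np.nonzero(m); nn=cv2.undistortPoints(np.float64(np.c_[u,v])[:,None],c.K,c.D)[:,0]; z=d[v,u]
    P=np.c_[nn[:,0]*z,-nn[:,1]*z,-z]; W=(P-c.E[:3,3])@c.E[:3,:3]
    s=(W[:,0]>-.3)&(W[:,0]<1)&(abs(W[:,1])<.8); W=W[s]
    b=np.round(W[:,1]/.08).astype(int)
    for k in np.unique(b):
        w=W[b==k]; 
        if len(w)>8: print(n,"y",round(k*.08,2),"x",np.percentile(w[:,0],[2,98]).round(2),"z",np.percentile(w[:,2],[2,50,98]).round(3),len(w))
E
```

```text
top y -0.48 x [0.73 0.82] z [0.071 0.186 0.212] 58
top y -0.4 x [0.72 0.99] z [0.106 0.153 0.256] 1587
top y -0.32 x [0.47 0.88] z [0.135 0.321 0.382] 713
top y -0.24 x [0.43 0.53] z [0.208 0.293 0.338] 705
top y -0.16 x [0.38 0.48] z [0.172 0.244 0.293] 900
top y -0.08 x [0.34 0.45] z [0.146 0.208 0.251] 664
top y 0.0 x [0.29 0.39] z [0.101 0.163 0.196] 664
top y 0.08 x [0.25 0.34] z [0.071 0.13  0.151] 631
top y 0.16 x [0.22 0.31] z [0.055 0.103 0.122] 517
top y 0.24 x [0.17 0.26] z [0.029 0.084 0.102] 664
top y 0.32 x [0.14 0.33] z [0.011 0.053 0.076] 1551
top y 0.4 x [0.14 0.36] z [0.009 0.048 0.057] 488
top y 0.48 x [0.21 0.38] z [0.008 0.014 0.656] 77
top y 0.56 x [0.23 0.28] z [0.574 0.597 0.616] 19
side y -0.48 x [0.28 0.78] z [-0.002  0.281  0.398] 171
side y -0.4 x [0.56 0.99] z [0.106 0.154 0.4  ] 1088
side y -0.32 x [0.51 0.9 ] z [0.127 0.355 0.408] 406
side y -0.24 x [0.44 0.53] z [0.237 0.291 0.336] 269
side y -0.16 x [0.39 0.49] z [0.164 0.239 0.292] 394
side y -0.08 x [0.35 0.46] z [0.14  0.203 0.25 ] 444
side y 0.0 x [0.09 0.39] z [0.012 0.157 0.194] 426
side y 0.08 x [-0.04  0.36] z [0.012 0.121 0.151] 505
side y 0.16 x [0.15 0.32] z [0.001 0.094 0.12 ] 571
side y 0.24 x [0.17 0.27] z [0.   0.07 0.1 ] 740
side y 0.32 x [0.15 0.33] z [0.01  0.052 0.075] 1349
side y 0.4 x [0.15 0.36] z [0.008 0.041 0.055] 815
side y 0.48 x [0.25 0.38] z [0.006 0.012 0.621] 104
side y 0.56 x [0.26 0.3 ] z [0.585 0.606 0.61 ] 9
```

```bash
python3 - <<'E'
import numpy as np
from scipy.spatial.transform import Rotation as R
y=-1.5245; e=np.array([np.cos(y),np.sin(y),0]); n=np.array([-e[1],e[0],0]); o=np.array([.5293,.1502,0])
w=lambda a,b,z:(o+a*e+b*n+[0,0,z]).round(4)
st=np.array([.268,.592,.244])
print("A",w(-.2,.0008,.14)-st, "down to .042; end front at lane .030 TCP .020:",w(.02,0,.042), "e",e.round(4))
R0=R.from_euler('xyz',[-np.pi/2,0,1.145]); 
Rt=R.from_rotvec(-.1*np.array([-e[1],e[0],0]))*R.from_euler('xyz',[-np.pi/2,0,y+np.pi/2])
print((Rt*R0.inv()).as_rotvec(), Rt.apply([[1,0,0],[0,1,0]]))
E
```

```text
A [ 0.2528 -0.242  -0.104 ] down to .042; end front at lane .030 TCP .020: [0.5302 0.1302 0.042 ] e [ 0.0463 -0.9989  0.    ]
[-0.08709044 -0.05902703 -1.09774946] [[ 0.99892852  0.04627979  0.        ]
 [ 0.00462027 -0.09972645 -0.99500417]]
```

```bash
python3 -m handwheel '[{"dx":0.03,"dy":-0.03,"wx":-0.01,"wy":-0.007,"wz":-0.13},{"dx":0.06,"dy":-0.06,"wx":-0.02,"wy":-0.014,"wz":-0.27},{"dx":0.1,"dy":-0.09,"wx":-0.03,"wy":-0.021,"wz":-0.41},{"dx":0.13,"dy":-0.12,"wx":-0.04,"wy":-0.028,"wz":-0.55},{"dx":0.16,"dy":-0.15,"wx":-0.05,"wy":-0.035,"wz":-0.69},{"dx":0.19,"dy":-0.18,"wx":-0.06,"wy":-0.043,"wz":-0.83},{"dx":0.22,"dy":-0.21,"wx":-0.075,"wy":-0.05,"wz":-0.97},{"dx":0.2528,"dy":-0.242,"wx":-0.087,"wy":-0.059,"wz":-1.0977},{"dx":0.2528,"dy":-0.242,"wx":-0.087,"wy":-0.059,"wz":-1.0977},{"dx":0.2528,"dy":-0.242,"dz":-0.05,"wx":-0.087,"wy":-0.059,"wz":-1.0977},{"dx":0.2528,"dy":-0.242,"dz":-0.104,"wx":-0.087,"wy":-0.059,"wz":-1.0977},{"dx":0.2528,"dy":-0.242,"dz":-0.104,"wx":-0.087,"wy":-0.059,"wz":-1.0977}]' -0.2
```

```text
invalid input at $[0]: expected keys dx, dy, dz, wx, wy, wz
```

```bash
python3 -m handwheel '[{"dx":0.03,"dy":-0.03,"dz":0,"wx":-0.01,"wy":-0.007,"wz":-0.13},{"dx":0.06,"dy":-0.06,"dz":0,"wx":-0.02,"wy":-0.014,"wz":-0.27},{"dx":0.1,"dy":-0.09,"dz":0,"wx":-0.03,"wy":-0.021,"wz":-0.41},{"dx":0.13,"dy":-0.12,"dz":0,"wx":-0.04,"wy":-0.028,"wz":-0.55},{"dx":0.16,"dy":-0.15,"dz":0,"wx":-0.05,"wy":-0.035,"wz":-0.69},{"dx":0.19,"dy":-0.18,"dz":0,"wx":-0.06,"wy":-0.043,"wz":-0.83},{"dx":0.22,"dy":-0.21,"dz":0,"wx":-0.075,"wy":-0.05,"wz":-0.97},{"dx":0.2528,"dy":-0.242,"dz":0,"wx":-0.087,"wy":-0.059,"wz":-1.0977},{"dx":0.2528,"dy":-0.242,"dz":0,"wx":-0.087,"wy":-0.059,"wz":-1.0977},{"dx":0.2528,"dy":-0.242,"dz":-0.05,"wx":-0.087,"wy":-0.059,"wz":-1.0977},{"dx":0.2528,"dy":-0.242,"dz":-0.104,"wx":-0.087,"wy":-0.059,"wz":-1.0977},{"dx":0.2528,"dy":-0.242,"dz":-0.104,"wx":-0.087,"wy":-0.059,"wz":-1.0977}]' -0.2
```

```text
t: 2.2
tcp_pos: [0.5175, 0.3496, 0.1356]
tool_rot: [-1.675, 0.01, 0.048]
force: [-0.3, -0.2, 0.7]
width: 0.599
```

```bash
python3 - <<'E'
from cell import telemetry, optics
import cv2, numpy as np
s=telemetry.sense(); print({k:np.round(s[k],3) for k in ("t","tcp_pos","tool_rot","force","width","q")})
for c,(x0,y0,x1,y1) in (("top",(140,130,440,330)),("side",(180,60,480,310))):
    p,d=optics.grab_frame(c); cv2.imwrite(f"pics/{c}1.png",p[:,:,::-1]); cv2.imwrite(f"pics/{c}1c.png",cv2.resize(p[y0:y1,x0:x1,::-1],None,fx=2.4,fy=2.4,interpolation=cv2.INTER_CUBIC))
E
```

```text
{'t': np.float64(2.2), 'tcp_pos': array([0.517, 0.35 , 0.136]), 'tool_rot': array([-1.675,  0.01 ,  0.048]), 'force': array([-0.256, -0.21 ,  0.658]), 'width': np.float64(0.599), 'q': array([-0.839,  0.733,  0.301,  1.573, -0.146,  0.927, -0.465])}
```

View pics/top1c.png

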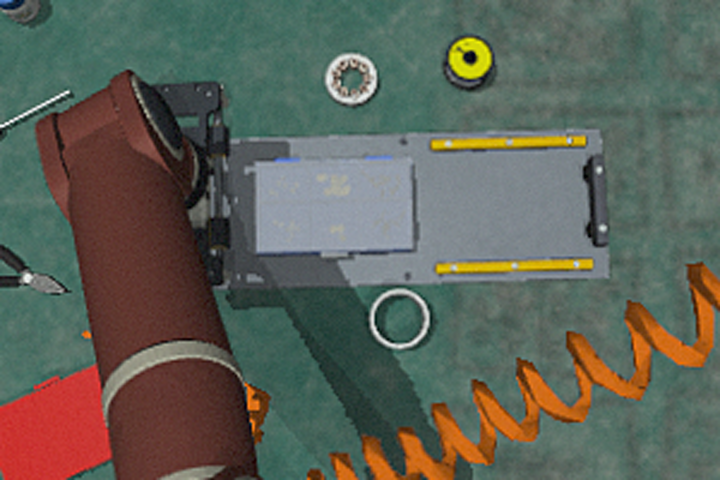

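View pics/side1c.png

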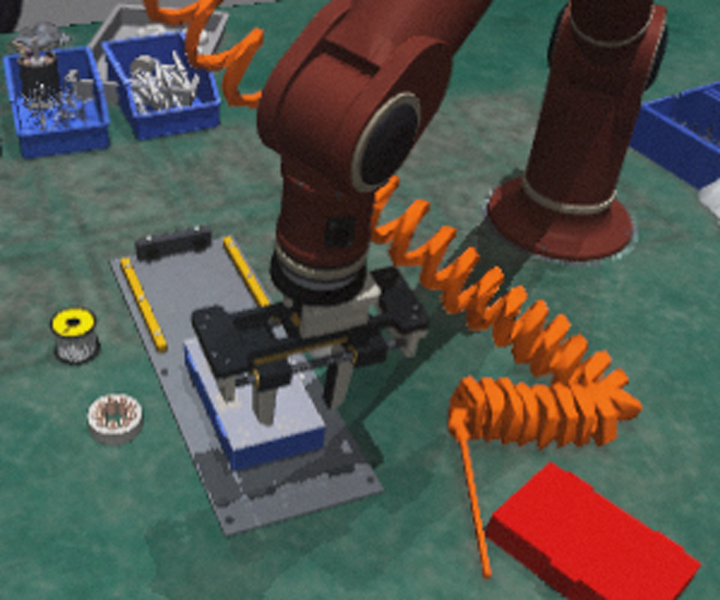

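The gripper is behind and above the box's rear end, with the motor parts, rails and hose all clear of it. It can descend now.

```bash
python3 -m handwheel '[{"dx":0.003,"dy":0,"dz":-0.03,"wx":0,"wy":0,"wz":0},{"dx":0.003,"dy":0,"dz":-0.06,"wx":0,"wy":0,"wz":0},{"dx":0.003,"dy":0,"dz":-0.085,"wx":0,"wy":0,"wz":0},{"dx":0.003,"dy":0,"dz":-0.09,"wx":0,"wy":0,"wz":0},{"dx":0.003,"dy":0,"dz":-0.09,"wx":0,"wy":0,"wz":0},{"dx":0.003,"dy":0,"dz":-0.09,"wx":0,"wy":0,"wz":0}]'; python3 - <<'E'
from cell import telemetry
import numpy as np
s=telemetry.sense(); e=np.array([.0463,-.9989]); d=s["tcp_pos"][:2]-[.5293,.1502]; print(s["tcp_pos"].round(4),"lane",(d@e).round(4),(d@[.9989,.0463]).round(4),s["force"].round(2))
E
```

```text
t: 3.05
tcp_pos: [0.5255, 0.3508, 0.0517]
tool_rot: [-1.669, -0.003, 0.047]
force: [-0.6, 1.7, -0.4]
width: 0.601
[0.5255 0.3508 0.0517] lane -0.2005 0.0054 [-0.61  1.73 -0.39]
```

```bash
cat > st.py <<'E'
from cell import telemetry
import numpy as np
s=telemetry.sense(); e=np.array([.0463,-.9989]); d=s["tcp_pos"][:2]-[.5293,.1502]; print(s["tcp_pos"].round(4),"lane",(d@e).round(4),(d@[.9989,.0463]).round(4),s["force"].round(2),"t",s["t"], "rot",s["tool_rot"].round(3))
E
python3 -m handwheel '[{"dx":-0.003,"dy":0,"dz":-0.007,"wx":0,"wy":0,"wz":0},{"dx":-0.003,"dy":0,"dz":-0.007,"wx":0,"wy":0,"wz":0},{"dx":-0.003,"dy":0,"dz":-0.007,"wx":0,"wy":0,"wz":0}]' >/dev/null; python3 st.py;python3 -m handwheel '[{"dx":0,"dy":0,"dz":0,"wx":0,"wy":0,"wz":0},{"dx":0,"dy":0,"dz":0,"wx":0,"wy":0,"wz":0}]' >/dev/null;  python3 st.py
```

```text
[0.5212 0.35   0.0426] lane -0.1999 0.0011 [ 0.34 -0.67 -0.09] t 3.425 rot [-1.671  0.     0.047]
[0.5214 0.3499 0.0427] lane -0.1999 0.0013 [-0.15 -0.41 -0.13] t 3.675 rot [-1.671 -0.     0.046]
```

Position error is now under 1 mm. First push stage is 100 mm along the lane, with contact expected after about 27 mm.

```bash
python3 -m handwheel '[{"dx":0.0005,"dy":-0.01,"dz":0,"wx":0,"wy":0,"wz":0},{"dx":0.0009,"dy":-0.02,"dz":0,"wx":0,"wy":0,"wz":0},{"dx":0.0013,"dy":-0.027,"dz":0,"wx":0,"wy":0,"wz":0},{"dx":0.0016,"dy":-0.034,"dz":0,"wx":0,"wy":0,"wz":0},{"dx":0.002,"dy":-0.043,"dz":0,"wx":0,"wy":0,"wz":0},{"dx":0.0024,"dy":-0.052,"dz":0,"wx":0,"wy":0,"wz":0},{"dx":0.0028,"dy":-0.061,"dz":0,"wx":0,"wy":0,"wz":0},{"dx":0.0032,"dy":-0.07,"dz":0,"wx":0,"wy":0,"wz":0},{"dx":0.0037,"dy":-0.079,"dz":0,"wx":0,"wy":0,"wz":0},{"dx":0.0041,"dy":-0.088,"dz":0,"wx":0,"wy":0,"wz":0},{"dx":0.0045,"dy":-0.096,"dz":0,"wx":0,"wy":0,"wz":0},{"dx":0.0046,"dy":-0.1,"dz":0,"wx":0,"wy":0,"wz":0}]'; python3 st.py; python3 - <<'E'
from cell import optics
import cv2, numpy as np
for c,(x0,y0,x1,y1) in (("top",(205,170,410,265)),("side",(215,140,345,290))):
    p,d=optics.grab_frame(c); cv2.imwrite(f"pics/{c}2.png",p[:,:,::-1]); cv2.imwrite(f"pics/{c}2c.png",cv2.resize(p[y0:y1,x0:x1,::-1],None,fx=3.9,fy=3.9,interpolation=cv2.INTER_CUBIC))
E
```

```text
t: 5.18
tcp_pos: [0.526, 0.249, 0.0427]
tool_rot: [-1.671, 0.0, 0.046]
force: [-0.3, 3.3, 0.4]
width: 0.603
[0.526  0.249  0.0427] lane -0.0989 0.0012 [-0.27  3.26  0.39] t 5.175 rot [-1.671  0.     0.046]
```

View pics/top2c.png

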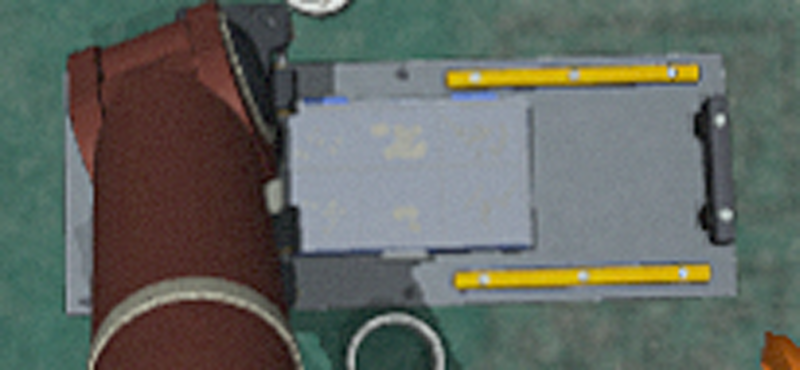

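View pics/side2c.png

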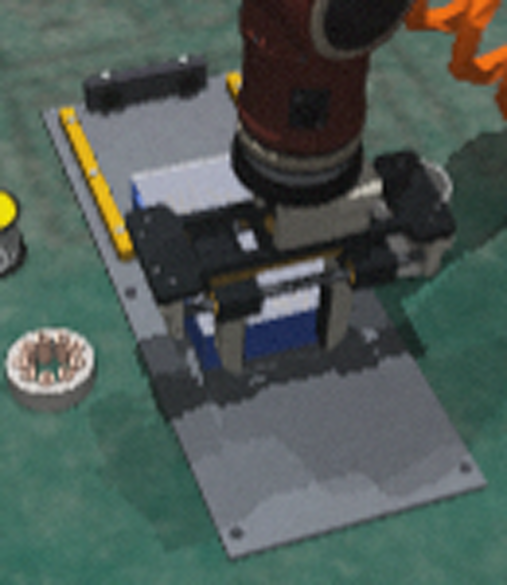

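Top crop: the lead edge runs (529,96)–(533,247). It is parallel to its earlier direction and centred between the rails, and the fingers are at the rear end.

```bash
cat > lead.py <<'E'
from h import *; import sys
T=Cam("top"); a=list(map(float,sys.argv[1:]))
e=np.array([.0463,-.9989]);n=np.array([.9989,.0463])
for k in range(0,len(a),2):
    w=T.onz([[(a[k]+.5)/3.9-.5+205,(a[k+1]+.5)/3.9-.5+170]],.042)[0,:2]-[.5293,.1502]; print("lane mm",(w@e*1000).round(1),(w@n*1000).round(1))
E
python3 lead.py 416 100 420 249 529 96 533 247
```

```text
lane mm 8.0 51.0
lane mm 7.2 -49.0
lane mm 83.8 51.6
lane mm 82.1 -49.8
```

```bash
python3 -m handwheel '[{"dx":0.0003,"dy":-0.006,"dz":0,"wx":0,"wy":0,"wz":0},{"dx":0.0006,"dy":-0.014,"dz":0,"wx":0,"wy":0,"wz":0},{"dx":0.001,"dy":-0.022,"dz":0,"wx":0,"wy":0,"wz":0},{"dx":0.0014,"dy":-0.031,"dz":0,"wx":0,"wy":0,"wz":0},{"dx":0.0019,"dy":-0.04,"dz":0,"wx":0,"wy":0,"wz":0},{"dx":0.0023,"dy":-0.049,"dz":0,"wx":0,"wy":0,"wz":0},{"dx":0.0027,"dy":-0.058,"dz":0,"wx":0,"wy":0,"wz":0},{"dx":0.0031,"dy":-0.067,"dz":0,"wx":0,"wy":0,"wz":0},{"dx":0.0035,"dy":-0.076,"dz":0,"wx":0,"wy":0,"wz":0},{"dx":0.0039,"dy":-0.084,"dz":0,"wx":0,"wy":0,"wz":0},{"dx":0.0042,"dy":-0.09,"dz":0,"wx":0,"wy":0,"wz":0},{"dx":0.0044,"dy":-0.094,"dz":0,"wx":0,"wy":0,"wz":0}]'; python3 st.py; python3 - <<'E'
from cell import optics
import cv2, numpy as np
for c,(x0,y0,x1,y1) in (("top",(205,170,410,265)),("side",(215,140,345,290))):
    p,d=optics.grab_frame(c); cv2.imwrite(f"pics/{c}3.png",p[:,:,::-1]); cv2.imwrite(f"pics/{c}3c.png",cv2.resize(p[y0:y1,x0:x1,::-1],None,fx=3.9,fy=3.9,interpolation=cv2.INTER_CUBIC))
E
```

```text
t: 6.78
tcp_pos: [0.5302, 0.1555, 0.0426]
tool_rot: [-1.671, 0.0, 0.046]
force: [-0.8, 4.1, 0.3]
width: 0.599
[0.5302 0.1555 0.0426] lane -0.0053 0.0011 [-0.77  4.15  0.29] t 6.775 rot [-1.671  0.     0.046]
```

View pics/top3c.png

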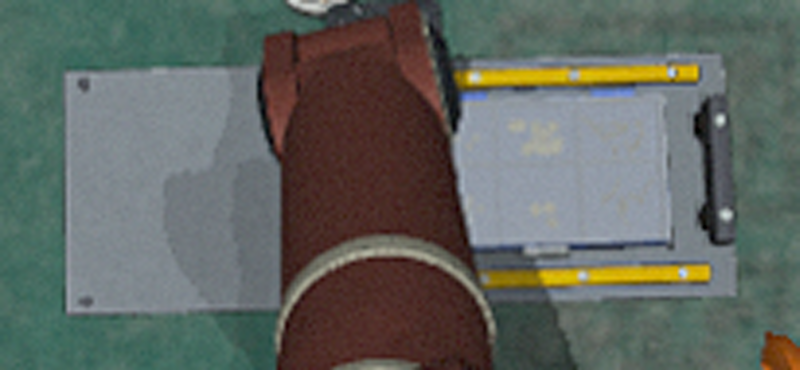

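View pics/side3c.png

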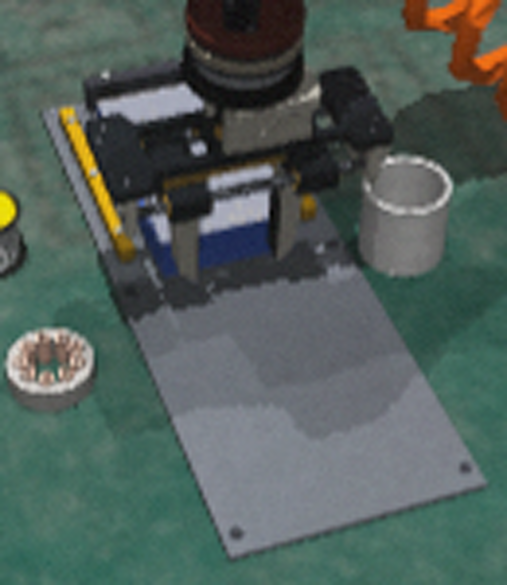

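```bash
python3 lead.py 665 95 670 243 ; python3 - <<'E'
from h import *
T=Cam("top");e=np.array([.0463,-.9989]);n=np.array([.9989,.0463])
for nm,p,z in (("can",(395,362),.06),("ring",(318,-12),.02)):
    w=T.onz([[(p[0]+.5)/3.9-.5+205,(p[1]+.5)/3.9-.5+170]],z)[0,:2]-[.5293,.1502]; print(nm,(w@e*1000).round(1),(w@n*1000).round(1))
# lowest points of gripper region from side depth
from cell import optics
c=Cam("side"); p,d=optics.grab_frame("side"); v,u=np.mgrid[140:290,215:345]; v=v.ravel();u=u.ravel(); z=d[v,u]; k=z>0;v,u,z=v[k],u[k],z[k]
nn=cv2.undistortPoints(np.float64(np.c_[u,v])[:,None],c.K,c.D)[:,0]
W=(np.c_[nn[:,0]*z,-nn[:,1]*z,-z]-c.E[:3,3])@c.E[:3,:3]; l=np.c_[(W[:,:2]-[.5293,.1502])@e,(W[:,:2]-[.5293,.1502])@n,W[:,2]]*1000
for b in range(-160,170,20):
    m=(l[:,1]>=b)&(l[:,1]<b+20)&(l[:,0]<60)&(l[:,0]>-80)&(l[:,2]>45)&(l[:,2]<250)
    if m.sum()>3: print("y",b,"n",m.sum(),"z",np.percentile(l[m,2],[0,5,50,100]).round(0),"x",np.percentile(l[m,0],[2,98]).round(0))
E
```

```text
lane mm 175.6 49.9
lane mm 173.5 -49.8
can -12.2 -123.3
ring -55.6 135.1
y -160 n 54 z [45. 45. 56. 62.] x [-37.   7.]
y -140 n 64 z [46. 46. 53. 61.] x [-45.  16.]
y -120 n 51 z [45. 47. 53. 61.] x [-45.  14.]
y -100 n 148 z [ 46.  49. 140. 149.] x [-52.  13.]
y -80 n 234 z [ 99. 106. 141. 148.] x [-52.  15.]
y -60 n 109 z [ 50. 102. 122. 144.] x [-51.  -2.]
y -40 n 348 z [ 45.  55. 132. 247.] x [-56.  -4.]
y -20 n 285 z [108. 114. 189. 249.] x [-61. -36.]
y 0 n 381 z [111. 116. 186. 250.] x [-62.  -1.]
y 20 n 479 z [ 46. 103. 196. 250.] x [-55.   8.]
y 40 n 261 z [ 48.  60. 124. 147.] x [-51.   9.]
y 60 n 170 z [ 98. 113. 142. 148.] x [-52.  14.]
y 80 n 213 z [ 99. 107. 141. 148.] x [-52.  16.]
```

Gap left is about 25 mm, and the gripper's lowest body point (z ≈ 99 mm) is well above the can (60 mm). I'll close most of the gap, then creep.

```bash
python3 -m handwheel '[{"dx":0.0002,"dy":-0.004,"dz":0,"wx":0,"wy":0,"wz":0},{"dx":0.0004,"dy":-0.009,"dz":0,"wx":0,"wy":0,"wz":0},{"dx":0.0006,"dy":-0.014,"dz":0,"wx":0,"wy":0,"wz":0},{"dx":0.0008,"dy":-0.018,"dz":0,"wx":0,"wy":0,"wz":0},{"dx":0.0009,"dy":-0.02,"dz":0,"wx":0,"wy":0,"wz":0},{"dx":0.0009,"dy":-0.02,"dz":0,"wx":0,"wy":0,"wz":0}]' >/dev/null; python3 st.py
python3 -m handwheel '[{"dx":0,"dy":-0.001,"dz":0,"wx":0,"wy":0,"wz":0},{"dx":0.0001,"dy":-0.002,"dz":0,"wx":0,"wy":0,"wz":0}]' >/dev/null; python3 st.py
```

```text
[0.5312 0.1352 0.0426] lane 0.0151 0.0012 [0.67 2.55 0.73] t 7.675 rot [-1.671  0.     0.046]
[0.5311 0.1345 0.0426] lane 0.0158 0.0011 [-1.15  3.75 -0.18] t 7.925 rot [-1.67   0.     0.047]
```

```bash
python3 -m handwheel '[{"dx":0,"dy":-0.001,"dz":0,"wx":0,"wy":0,"wz":0},{"dx":0.0001,"dy":-0.0015,"dz":0,"wx":0,"wy":0,"wz":0},{"dx":0.0001,"dy":-0.0015,"dz":0,"wx":0,"wy":0,"wz":0}]' >/dev/null; python3 st.py
python3 -m handwheel '[{"dx":0,"dy":-0.001,"dz":0,"wx":0,"wy":0,"wz":0},{"dx":0.0001,"dy":-0.0015,"dz":0,"wx":0,"wy":0,"wz":0},{"dx":0.0001,"dy":-0.0015,"dz":0,"wx":0,"wy":0,"wz":0}]' >/dev/null; python3 st.py
```

```text
[0.5313 0.1323 0.0426] lane 0.0179 0.0011 [-0.12  2.04  0.88] t 8.3 rot [-1.671  0.     0.046]
[0.5314 0.131  0.0426] lane 0.0192 0.0012 [-0.33  2.8   0.77] t 8.675 rot [-1.671  0.     0.046]
```

```bash
python3 -m handwheel '[{"dx":0,"dy":-0.0005,"dz":0,"wx":0,"wy":0,"wz":0},{"dx":0,"dy":-0.001,"dz":0,"wx":0,"wy":0,"wz":0},{"dx":0,"dy":-0.001,"dz":0,"wx":0,"wy":0,"wz":0}]' >/dev/null; python3 st.py
python3 -m handwheel '[{"dx":0,"dy":-0.0005,"dz":0,"wx":0,"wy":0,"wz":0},{"dx":0,"dy":-0.001,"dz":0,"wx":0,"wy":0,"wz":0},{"dx":0,"dy":-0.001,"dz":0,"wx":0,"wy":0,"wz":0}]' >/dev/null; python3 st.py
python3 -c "
from cell import optics
import cv2
p,d=optics.grab_frame('top'); cv2.imwrite('pics/top4c.png',cv2.resize(p[170:265,305:410,::-1],None,fx=6,fy=6,interpolation=cv2.INTER_CUBIC))"
```

```text
[0.5314 0.1309 0.0426] lane 0.0194 0.0012 [-1.08  6.14  0.55] t 9.05 rot [-1.669 -0.     0.047]
[0.5314 0.1309 0.0427] lane 0.0194 0.0012 [0.09 6.87 0.05] t 9.425 rot [-1.668 -0.     0.047]
```

View pics/top4c.png

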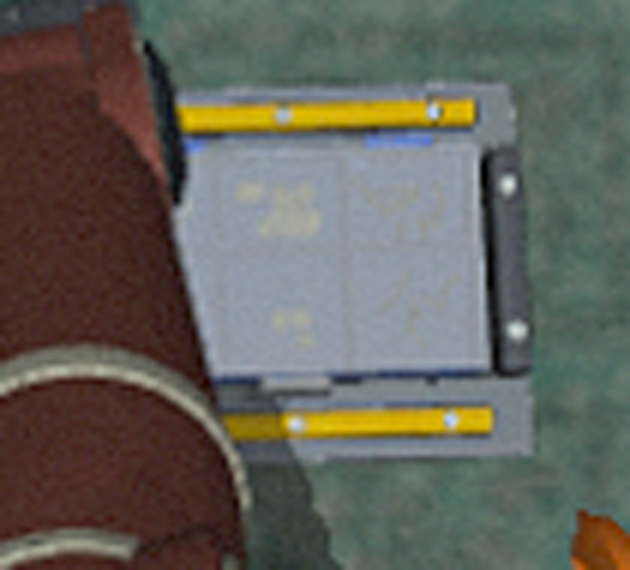

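Force is rising and the TCP has stalled, so the box is on the buffers. I'll add a little more to seat it on both.

```bash
python3 -m handwheel '[{"dx":0,"dy":-0.001,"dz":0,"wx":0,"wy":0,"wz":0},{"dx":0.0001,"dy":-0.002,"dz":0,"wx":0,"wy":0,"wz":0},{"dx":0.0001,"dy":-0.002,"dz":0,"wx":0,"wy":0,"wz":0}]' >/dev/null; python3 st.py
python3 -m handwheel '[{"dx":0,"dy":-0.001,"dz":0,"wx":0,"wy":0,"wz":0},{"dx":0.0001,"dy":-0.002,"dz":0,"wx":0,"wy":0,"wz":0},{"dx":0.0001,"dy":-0.002,"dz":0,"wx":0,"wy":0,"wz":0}]' >/dev/null; python3 st.py
```

```text
[0.5314 0.1307 0.0427] lane 0.0196 0.0012 [-0.27  9.24  0.69] t 9.85 rot [-1.666 -0.     0.048]
[0.5314 0.1306 0.0427] lane 0.0197 0.0011 [-1.55 11.23  1.36] t 10.225 rot [-1.663e+00 -1.000e-03  4.900e-02]
```

TCP is stalled at 11 N: firm contact. Now back off straight along the lane, then lift.

```bash
python3 -m handwheel '[{"dx":-0.0001,"dy":0.002,"dz":0,"wx":0,"wy":0,"wz":0},{"dx":-0.0002,"dy":0.004,"dz":0,"wx":0,"wy":0,"wz":0},{"dx":-0.0003,"dy":0.006,"dz":0,"wx":0,"wy":0,"wz":0},{"dx":-0.0004,"dy":0.009,"dz":0,"wx":0,"wy":0,"wz":0},{"dx":-0.0007,"dy":0.015,"dz":0,"wx":0,"wy":0,"wz":0},{"dx":-0.0012,"dy":0.025,"dz":0,"wx":0,"wy":0,"wz":0},{"dx":-0.002,"dy":0.04,"dz":0,"wx":0,"wy":0,"wz":0},{"dx":-0.0028,"dy":0.06,"dz":0,"wx":0,"wy":0,"wz":0},{"dx":-0.0028,"dy":0.06,"dz":0.03,"wx":0,"wy":0,"wz":0},{"dx":-0.0028,"dy":0.08,"dz":0.07,"wx":0,"wy":0,"wz":0},{"dx":-0.0028,"dy":0.12,"dz":0.11,"wx":0,"wy":0,"wz":0},{"dx":-0.0028,"dy":0.17,"dz":0.15,"wx":0,"wy":0,"wz":0}]'
python3 -m handwheel '[{"dx":0,"dy":0.05,"dz":0.01,"wx":0,"wy":0,"wz":0},{"dx":0,"dy":0.1,"dz":0.02,"wx":0,"wy":0,"wz":0},{"dx":0,"dy":0.1,"dz":0.02,"wx":0,"wy":0,"wz":0},{"dx":0,"dy":0.1,"dz":0.02,"wx":0,"wy":0,"wz":0}]'
python3 - <<'E'
from cell import optics,nets
import cv2, numpy as np
for c,(x0,y0,x1,y1) in (("top",(205,170,410,265)),("side",(215,140,345,290))):
    p,d=optics.grab_frame(c); cv2.imwrite(f"pics/{c}5.png",p[:,:,::-1]); cv2.imwrite(f"pics/{c}5c.png",cv2.resize(p[y0:y1,x0:x1,::-1],None,fx=3.9,fy=3.9,interpolation=cv2.INTER_CUBIC))
E
```

```text
t: 11.72
tcp_pos: [0.5285, 0.2954, 0.1934]
tool_rot: [-1.671, -0.0, 0.046]
force: [1.1, 0.9, -0.8]
width: 0.595
t: 12.22
tcp_pos: [0.5282, 0.3938, 0.2112]
tool_rot: [-1.672, 0.001, 0.047]
force: [-0.5, -0.3, -0.1]
width: 0.598
```

View pics/top5c.png

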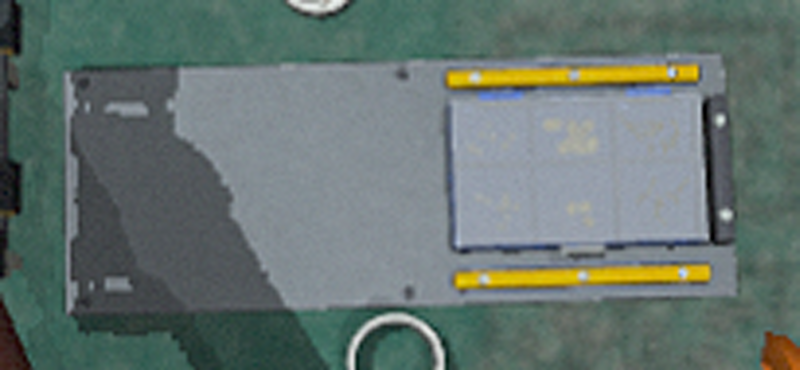

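View pics/side5c.png

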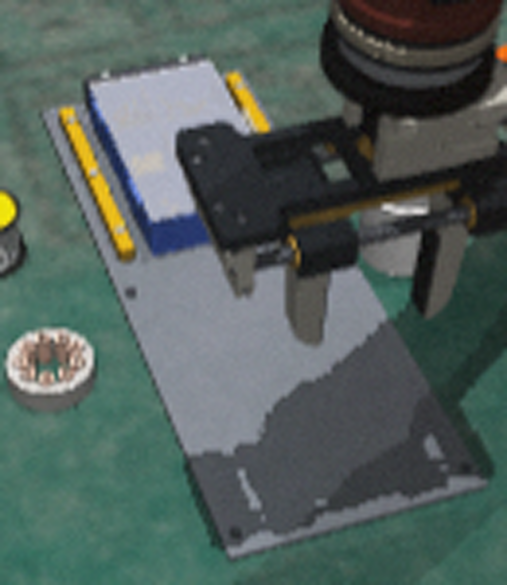

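```bash
python3 lead.py 703 95 708 241 449 100 455 249; python3 - <<'E'
import cv2,numpy as np
a=cv2.imread("pics/top0.png").astype(int);b=cv2.imread("pics/top5.png").astype(int)
for n,(x0,y0,x1,y1) in dict(can=(290,246,322,280),reel=(322,142,350,170),ring=(272,150,300,176),railfar=(318,184,386,193),railnear=(318,235,389,246)).items():
    print(n,np.abs(a-b)[y0:y1,x0:x1].mean().round(1))
E
```

```text
lane mm 201.4 49.2
lane mm 199.1 -49.3
lane mm 30.1 50.4
lane mm 30.4 -49.6
can 8.9
reel 7.6
ring 9.1
railfar 9.6
railnear 10.4
```

The box's leading end is at lane x ≈ 200 mm and its rear at ≈ 30 mm. It sits centred between the rails, and the bystanders have not visibly moved. Handing in.

```bash
python3 -c "
from cell import sign_off; print(sign_off())"
```

```text
the job is handed in; nothing more can be done
None
```

I pushed the blue box along the lane with two partly closed fingers until it was up against both buffers, then backed the gripper straight off, lifted it clear and handed the job in. The robot clock read about 12.3 s of the 56 s allowed.

Final checks:
- **Position:** in the top picture the leading end measures 199–201 mm along the lane (target 200 mm) and the rear about 30 mm. The sides are at about ±50 mm, which leaves roughly 13 mm to each rail.
- **Contact with the stop:** before backing off, the arm stalled while the force rose from about 3 N to 11 N.
- **Bystanders and rails:** the motor can, reel, ring and rails show only low, roughly equal picture differences from the start, which I took as noise. I did not measure force on the rails directly. No force reading I took was unexpected.
- **Disagreement between checks:** the two leading corners differ by about 2 mm in the top picture. That is within the corner-picking and calibration error, and the rear corners agree to 0.3 mm. I did not measure contact at each buffer separately.

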